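# Close the airbrush cleaning pot's filter cap against its seal

## Robot

A 6-joint arm with a two-finger parallel gripper is mounted at the origin on the work surface. World frame = base frame: x ahead of the robot, y to its left, z up, the work surface at z = 0. Lengths are in m, angles in rad, forces in N, time in s.
With the tool pointing down it reaches from about 0.3 to 0.85 m from the base axis. Payload 5.4 kg.
Tool frame: the origin (TCP) lies between the finger pads; the fingertips stand 25 mm ahead of it and the grasp point (between the pads) lies 6 mm ahead of it (tips_ahead is the distance from the TCP to the fingertips, in m); z points along the fingers, y is the line along which they close (so a half turn about z gives the same grasp; the last joint's range is limited). The gripper opens to 85 mm and grips with 20 to 120 N. Pads are 22 mm wide; open, the fingers measure 114 mm over their backs; the gripper's body (76 mm by 85 mm) begins 54 mm behind the grasp point. The pads swing forward as they close: fully open they stand 13 mm farther back than shut.
Start: joints at [1.058, 0.158, 1.597, -0, 1.386, -0.21], TCP at [0.171, 0.549, 0.256] pointing down, gripper open.
Joint ranges: [-2.91, 2.91], [-0.94, 2.29], [0.18, 2.7], [-1.29, 4.43], [0.17, 2.64], [-3, 3]. Speed limits (rad/s): [2.57, 2.57, 3.14, 3.14, 3.14, 3.14].

## Interface

Orientations are given as a rotation vector (axis times angle).
In Python, from bench import movep, movel, movej, set_gripper, sleep, ik, capture, get_calibration, MotionError, close_job, spot_in, masks_of, mark_of, get_time_s, get_joint_pos, get_dq, get_joint_efforts, get_ee_pos, get_tool_rot, get_contact_force, get_ft_torque, get_gripper_width, get_finger_force, tips_ahead gives the robot as it stands. Calls block until the motion is done:
- movep(position, orientation): joint-space move of the TCP to a pose.
- movel(position, rot=None, feed=0.15): straight line of the TCP; rot=None keeps the orientation; feed is the mean speed in m/s.
- movej(angles): joint-space move.
- set_gripper(opening): opening from 0.0 (shut) to 1.0 (fully open); the grip force is fixed at half the most; returns when the fingers have stopped.
- sleep(seconds).
- ik(position, orientation): joint angles nearest the present ones, or None.
- capture(name): name is "scene" or "top" or "wrist"; returns (picture, depth): 384x512x3 uint8, red, green, blue; 384x512 float32, m along the optical axis (not along the pixel's ray), 0 where there is no reading.
- get_calibration(name): a dict with "K" (3x3 intrinsics, pixels), "k1" (the pictures are not rectified: a ray, as slopes to the right and down, at radius r is drawn at 1 + k1 r^2 times it, then the intrinsics apply), "extrinsics" (4x4, takes a point from world to camera coordinates). Camera axes: x right, y up, looking along -z (the intrinsics and any distortion apply to the point x, -y, -z); pixel columns grow to the right and rows downward; lengths in m; the calibration is good to about 2 mm. A picture is of the moment at which its call begins: read the wrist's pose just before it. get_calibration takes no time and is no camera call; for the wrist camera it gives the pose at the moment of the call.
A pose or a line that the arm cannot do raises MotionError and nothing moves.
- close_job(): hands the job in; it is judged then, once.
Trained networks look in the newest picture that a camera, given by its name, has taken for a name from the list of things; names that differ only in an ending like _2 or _b are one class to them, and where a whole thing is asked for, a point or a joint stands for the part that bears it (a point fixed in the world has none). Each returns a list of dicts, best first, with "conf" (0 to 1); they miss things now and then, are a little off and sometimes report something else, mostly with a low value. They report only what shows in the picture. A call takes as long as a camera call.
- spot_in(camera, label): "centre" ([column, row] in pixels, amid what is visible of it).
- masks_of(camera, label): "pixels" (384x512 bool, what is visible of it) and "centre" ([column, row] in pixels, amid what is visible of it).
- mark_of(camera, label): "centre" ([column, row] in pixels: a listed point, or the origin of a listed thing).
Readings, each from a call of its own:
- get_time_s(): time.
- get_joint_pos(): joint angles.
- get_dq(): joint speeds.
- get_joint_efforts(): joint torques, N m.
- get_ee_pos(): TCP position.
- get_tool_rot(): TCP orientation.
- get_contact_force(): force on the tool from outside, world axes, zero at the start.
- get_ft_torque(): the same for the moment, N m.
- get_gripper_width(): opening from 0.0 (shut) to 1.0 (fully open).
- get_finger_force(): force on a finger pad.
Only numpy, scipy, OpenCV 4.12 (cv2) and the standard library are available. Lean on these libraries where they do the work, as an engineer would, in place of code of your own. Each camera call takes 0.05 s, during which the arm holds its last target. There are 200 camera calls.

## Task

First open the vent of the airbrush cleaning pot by pulling its small white vent cap up to its stop. Then turn the knurled filter cap on the pot until its hidden keyways drop over the pins, push it fully down against the sprung seal ring and finish while holding it pushed home with the gripper: do not let go. Leave the vent open, and leave the jars and other things on the bench where they are.

Things in the scene. Friction and masses are not known exactly. Their poses are not given: they have to be found in the camera images.
- station: airbrush cleaning station, fixed: base plate 110 mm (its x) by 215 mm (its y), 12 mm thick; at its -y end a squat glass pot, 90 mm across, its steel deck 70 mm above the bench; at its +y end a vent pipe. Origin: centre of the plate's underside, z up. Collar axis at station (0, -55) mm, vent cap axis at (0, +55) mm
- deck (a point): point on the pot's deck (70 mm above the bench) on the upright axis of the neck. The steel neck, 28 mm in diameter, stands 45 mm up from it. Three radial pins at 120 degrees (5 mm thick, tips 20.5 mm from the axis, upper edges 30 mm above the deck) stick out of the neck in directions that differ every time and lie out of sight under the collar
- collar: knurled aluminium filter cap (the collar): loose upright cylinder, 54 mm in diameter, 42 mm tall, closed on top, about 90 g. Origin: centre of its open underside, z up. Bore with 2 mm play round the neck; three hidden keyways at 120 degrees, one along its x axis, 10 mm wide. It starts level on the pins, underside 30 mm above the deck; its turn does not tell where the pins are
- collar_top (a point): centre of the collar's top, 142 mm above the bench at the start. Turned either way under a light push, within 120 degrees the keyways meet the pins (a place about 0.29 rad wide): it drops 12 mm onto the seal ring (underside 18 mm above the deck) and no longer turns. Fully home its underside is 11 mm above the deck
- seal_ring (a joint): how far the sprung seal ring around the foot of the neck is pressed down by the collar, m: 0 free, 0.007 on its stop (fully home). The spring pushes up with 4.8 N at 0 and 9 N at the stop, so the collar comes back up when the push ends
- vent_cap (a joint): how far the vent cap is pulled up, m: 0 shut (it starts at 0 to 0.003), 0.018 open at its upper stop. It slides straight up and down, grips with about 4 N and stays where it is left; it does not come off
- vent_cap_top (a point): centre of the top of the vent cap: a plain white upright plastic cap, 20 mm in diameter (its foot 24 mm), 30 mm tall, this top 125 mm above the bench when shut. It rides on a pipe 18 mm in diameter, which is clear all round down to a cross pipe whose upper edge is 46 mm above the bench
- jar_a: closed paint jar, 38 mm across, 48 mm tall; a bystander. Origin: at the middle of its underside
- jar_b: closed paint jar, 38 mm across, 48 mm tall; a bystander. Origin: at the middle of its underside
- bottle: small closed bottle, 36 mm across, 68 mm tall; a bystander. Origin: at the middle of its underside
- cup: small white mixing cup, 48 mm across, 38 mm tall; a bystander. Origin: at the middle of its underside
- shell_a: black bulbous model part, 66 mm across, 50 mm tall; a bystander. Origin: at the middle of its underside
- shell_b: small black bulbous model part, 48 mm across, 34 mm tall; a bystander. Origin: at the middle of its underside
- brush: paint brush lying on the bench, 170 mm long; a bystander. Origin: near the middle of its length

How it is judged:
On the way, in this order (a step that is already met when the one before it is completed fails the run):
1. the vent cap is pulled up (value of joint vent_cap above 0.013 m), for 0.2 s.
2. the filter cap has dropped over the pins (z of collar in the frame of deck below 0.022 m and horizontal distance between collar and deck below 0.005 m and value of joint vent_cap above 0.012 m), for 0.2 s.
At the end, for the whole second after the job is handed in: Collar over the pins and pushed home: seal ring down more than 5 of its 7 mm, collar underside 7 to 14 mm above the deck, within 5 mm of the neck axis, upright within 0.1 rad, fingers bearing on it with over 2 N; vent cap still up by over 12 mm (value of joint seal_ring above 0.005 m and z of collar in the frame of deck between 0.007 and 0.014 m and horizontal distance between collar and deck below 0.005 m and angle between collar's own z axis and vertical below 0.1 rad and contact force between the fingers and collar above 2 N and value of joint vent_cap above 0.012 m); the arm keeps its last pose, push and grip.
It fails at once if a bystander is knocked over or shifted by more than 30 mm (distance of any of jar_a, jar_b, bottle, cup, shell_a, shell_b, brush from where it was at the start of the episode above 0.03 m or angle between any of jar_a, jar_b, bottle, cup, shell_a, shell_b's own z axis and vertical above 0.6 rad).
It also fails if it takes over 56 s, if anything falls off the work surface, if the arm or the gripper's body presses on something with over 40 N, if the wrist force passes 120 N, or if a joint passes its speed limit or range.

## Working session

There is one attempt and no reset: what is moved stays moved. The work goes in short steps, each a Python script; the robot and the scene stay as the last script left them, time stands still between calls to the robot, and variables do not carry over. Pictures are saved under pics/ and viewed, at most 10 in all, crops included, and the job is handed in when it is done.

```bash
mkdir -p pics; ls; cat > h.py <<'E'
import numpy as np, cv2
from bench import *
def save(n,img): cv2.imwrite(f'pics/{n}.png',img[:,:,::-1])
def ray(cal,px):
    K=np.array(cal["K"]);k=cal["k1"];d=(np.array([(px[0]-K[0,2])/K[0,0],(px[1]-K[1,2])/K[1,1]]))
    u=d.copy()
    for _ in range(20): u=d/(1+k*(u@u))
    E=np.array(cal["extrinsics"]);R=E[:3,:3];t=E[:3,3]
    return -R.T@t, R.T@np.array([u[0],-u[1],-1.])   # origin, dir per unit depth
def atz(cal,px,z):
    o,d=ray(cal,px);return o+d*(z-o[2])/d[2]
def tri(rs):
    A=np.zeros((3,3));b=np.zeros(3)
    for o,d in rs:
        d=d/np.linalg.norm(d);P=np.eye(3)-np.outer(d,d);A+=P;b+=P@o
    p=np.linalg.solve(A,b)
    return p,[np.linalg.norm((np.eye(3)-np.outer(d,d)/(d@d))@(p-o)) for o,d in rs]
E
python3 - <<'E'
from h import *
ims={}
for c in("scene","top"):
    im,_=capture(c);save(c+'0',im);ims[c]=get_calibration(c)
R={}
for l in("collar_top","vent_cap_top","deck","station","jar_a","bottle","cup","shell_a","shell_b","brush"):
    for c in("scene","top"):
        m=mark_of(c,l);print(l,c,[(np.round(x["centre"],1).tolist(),round(x["conf"],2)) for x in m[:4]])
        if m:R[l,c]=ray(ims[c],m[0]["centre"])
for l in("collar_top","vent_cap_top"):
    if (l,"scene") in R and (l,"top") in R: print(l,tri([R[l,"scene"],R[l,"top"]]))
print(get_time_s(),tips_ahead, get_tool_rot(),get_gripper_width())
E
```

```text
bench.py
pics
collar_top scene [([198.3, 164.7], 0.65)]
collar_top top [([330.9, 167.3], 0.97)]
vent_cap_top scene [([217.1, 181.3], 0.56)]
vent_cap_top top [([289.9, 160.6], 0.59)]
deck scene [([199.8, 176.4], 0.64)]
deck top [([324.7, 171.9], 0.83)]
station scene [([207.8, 195.2], 0.92), ([218.8, 177.5], 0.56)]
station top [([300.1, 169.8], 0.68)]
jar_a scene [([171.1, 204.5], 0.68), ([215.6, 178.7], 0.59), ([197.4, 170.1], 0.45)]
jar_a top [([318.7, 209.6], 0.67), ([337.8, 137.8], 0.43)]
bottle scene [([196.0, 224.2], 0.65)]
bottle top [([293.0, 131.7], 0.65), ([268.4, 203.4], 0.5)]
cup scene [([246.3, 196.2], 0.63)]
cup top [([287.0, 157.0], 0.7), ([388.4, 214.7], 0.56), ([267.6, 203.7], 0.52)]
shell_a scene [([178.6, 156.1], 0.64), ([366.1, 258.6], 0.52), ([201.5, 178.0], 0.22)]
shell_a top [([390.3, 216.3], 0.66), ([106.2, 189.0], 0.48)]
shell_b scene [([178.6, 156.1], 0.64), ([366.1, 258.6], 0.52), ([201.5, 178.0], 0.22)]
shell_b top [([390.3, 216.3], 0.66), ([106.2, 189.0], 0.48)]
brush scene [([388.9, 221.0], 0.61), ([212.7, 192.0], 0.56)]
brush top [([96.7, 250.8], 0.85)]
collar_top (array([ 0.58649383, -0.20516459,  0.14053474]), [np.float64(0.004066900856418604), np.float64(0.004066900856418656)])
vent_cap_top (array([ 0.60781812, -0.10216955,  0.12637963]), [np.float64(0.00076786200718216), np.float64(0.0007678620071822092)])
1.1 0.025 [-4.73786878e-01 -3.10563896e+00  3.55936429e-05] 0.9975720640253518
```

```bash
python3 - <<'E'
import cv2,numpy as np
a=cv2.imread('pics/scene0.png')[120:270,130:290];b=cv2.imread('pics/top0.png')[100:250,240:400]
cv2.imwrite('pics/crops.png',np.hstack([cv2.resize(x,(400,375),interpolation=cv2.INTER_CUBIC) for x in(a,b)]))
E
```

```text
(no output)
```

View pics/crops.png

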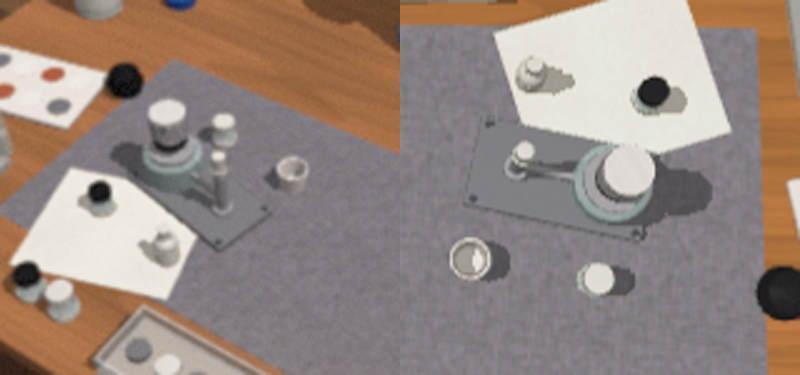

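View pics/top0.png

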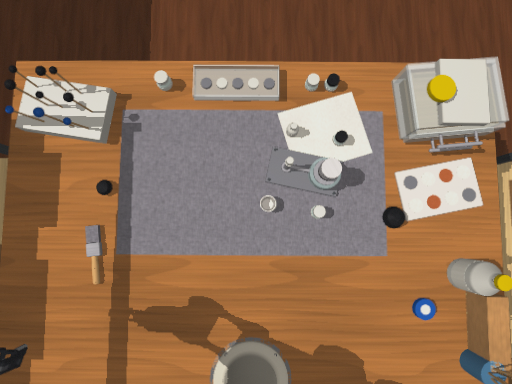

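The top crop shows the collar top at about (331,169) px and the white vent cap at (289,161). The bottle and a jar stand just beyond them, about 30 px away in x, and a jar and the cup are on the near side. Next I'll refine with the wrist camera.

```bash
cat >> h.py <<'E'
from scipy.spatial.transform import Rotation as Ro
def down(phi): # tool z down, closing line (tool y) along world angle phi
    # tool y = (cos,sin,0), z=(0,0,-1), x=y×z
    y=np.array([np.cos(phi),np.sin(phi),0]);z=np.array([0,0,-1.]);return Ro.from_matrix(np.column_stack([np.cross(y,z),y,z])).as_rotvec()
E
python3 - <<'E'
from h import *
R0=Ro.from_rotvec(get_tool_rot()).as_matrix();print("y",R0[:,1])
rs={"collar_top":[],"vent_cap_top":[]}
for deg in range(-180,180,30):
    q=ik([0.55,-0.15,0.36],down(np.deg2rad(deg)))
    print(deg,None if q is None else np.round(q,2))
best=None
q=min([(abs(q[5]),d) for d in range(-180,180,10) if (q:=ik([0.55,-0.15,0.36],down(np.deg2rad(d)))) is not None])[1]
rot=down(np.deg2rad(q));print("phi",q)
for i,p in enumerate([[0.50,-0.18,0.36],[0.50,-0.10,0.36],[0.56,-0.15,0.36]]):
    movep(p,rot);cal=get_calibration("wrist");im,_=capture("wrist");save(f'w{i}',im)
    for l in rs:
        m=mark_of("wrist",l);print(i,l,[(np.round(x["centre"],1).tolist(),round(x["conf"],2)) for x in m[:3]])
        if m and m[0]["conf"]>.4:rs[l].append(ray(cal,m[0]["centre"]))
for l in rs: 
    if len(rs[l])>1: print(l,tri(rs[l]))
    print([ (o+d*((.142 if 'coll' in l else .1255)-o[2])/d[2]).round(4).tolist() for o,d in rs[l]])
print(get_time_s())
cv2.imwrite('pics/ws.png',np.hstack([cv2.resize(cv2.imread(f'pics/w{i}.png'),(400,300)) for i in(0,2)]))
E
```

```text
y [ 2.98174345e-01  9.54511424e-01 -2.56895806e-05]
-180 [-0.48  0.1   1.46  0.    1.58  2.66]
-150 [-0.48  0.1   1.46  0.    1.58  2.14]
-120 [-0.48  0.1   1.46 -0.    1.58  1.62]
-90 [-0.48  0.1   1.46 -0.    1.58  1.09]
-60 [-0.48  0.1   1.46 -0.    1.58  0.57]
-30 [-0.48  0.1   1.46  0.    1.58  0.05]
0 [-0.48  0.1   1.46 -0.    1.58 -0.48]
30 [-0.48  0.1   1.46  0.    1.58 -1.  ]
60 [-0.48  0.1   1.46  0.    1.58 -1.53]
90 [-0.48  0.1   1.46  0.    1.58 -2.05]
120 [-0.48  0.1   1.46 -0.    1.58 -2.57]
150 None
phi -30
0 collar_top [([329.9, 159.2], 0.84), ([355.5, 53.4], 0.69)]
0 vent_cap_top [([303.5, 64.9], 0.69)]
1 collar_top [([356.2, 211.7], 0.93)]
1 vent_cap_top [([332.2, 127.4], 0.62)]
2 collar_top [([300.1, 201.9], 0.78)]
2 vent_cap_top [([271.5, 114.6], 0.49)]
collar_top (array([ 0.5879125 , -0.2164901 ,  0.12740712]), [np.float64(0.0013112245330967433), np.float64(0.00039528802003145787), np.float64(0.0016620825060575481)])
[[0.5854, -0.2112, 0.142], [0.5854, -0.2088, 0.142], [0.5885, -0.2129, 0.142]]
vent_cap_top (array([ 0.60943415, -0.10177541,  0.12501051]), [np.float64(0.0015787601532891782), np.float64(0.0014540174172294536), np.float64(0.001594630896485391)])
[[0.6102, -0.1005, 0.1255], [0.6079, -0.1015, 0.1255], [0.61, -0.1032, 0.1255]]
5.2083
```

View pics/ws.png

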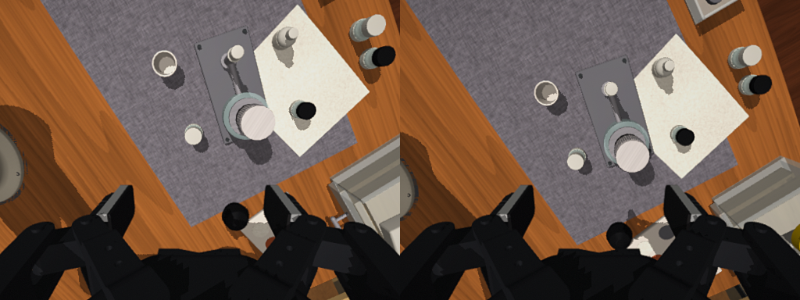

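The wrist views match the detections: collar top at (329,158) px and vent cap at (302,65) in the left view. I'll refine the axes from depth, then pull the vent cap.

```bash
cat >> h.py <<'E'
from scipy.optimize import least_squares
def cloud(cam):
    cal=get_calibration(cam);im,dep=capture(cam)
    K=np.array(cal["K"]);v,u=np.nonzero(dep>0);d=np.column_stack([(u-K[0,2])/K[0,0],(v-K[1,2])/K[1,1]]);s=d.copy()
    for _ in range(20): s=d/(1+cal["k1"]*(s**2).sum(1))[:,None]
    E=np.array(cal["extrinsics"]);z=dep[v,u]
    return (np.column_stack([s[:,0]*z,-s[:,1]*z,-z])-E[:3,3])@E[:3,:3],im
def topdisc(P,c,r,z,tz=.006):
    for _ in range(5):
        m=(abs(P[:,2]-z)<tz)&(np.hypot(*(P[:,:2]-c).T)<r*1.5)
        Q=P[m];z=np.median(Q[:,2]);c,_r=cv2.minEnclosingCircle(Q[:,:2].astype(np.float32));c=np.array(Q[:,:2].mean(0))
    return c,z,_r,m.sum()
E
python3 - <<'E'
from h import *
rot=get_tool_rot()
for p in ([0.54,-0.19,0.33],[0.50,-0.12,0.33]):
    movep(p,rot);P,im=cloud("wrist")
    print(topdisc(P,np.array([.5865,-.211]),.027,.142),topdisc(P,np.array([.6093,-.1018]),.010,.126))
P,_=cloud("top");print(topdisc(P,np.array([.5865,-.211]),.027,.142),topdisc(P,np.array([.6093,-.1018]),.010,.126))
print(get_time_s())
E
```

```text
(array([ 0.58677575, -0.20862377]), np.float64(0.1423390828160813), 0.027229826897382736, np.int64(1828)) (array([ 0.609272  , -0.10191784]), np.float64(0.12766378958988317), 0.009901346638798714, np.int64(278))
(array([ 0.58622771, -0.20790076]), np.float64(0.14232200337811945), 0.027080699801445007, np.int64(1598)) (array([ 0.60873559, -0.10096214]), np.float64(0.12749230280066473), 0.009931393899023533, np.int64(256))
(array([nan, nan]), np.float64(nan), 0.0, np.int64(0)) (array([ 0.61260834, -0.09721868]), np.float64(0.12782377823129834), 0.009017441421747208, np.int64(21))
6.1083
  return _methods._mean(a, axis=axis, dtype=dtype,
  ret = ret.dtype.type(ret / rcount)
h.py:32: RuntimeWarning: Mean of empty slice.
  Q=P[m];z=np.median(Q[:,2]);c,_r=cv2.minEnclosingCircle(Q[:,:2].astype(np.float32));c=np.array(Q[:,:2].mean(0))
  ret = um.true_divide(
```

```bash
python3 - <<'E'
from h import *
V=np.array([.609,-.1014]);rot=down(np.deg2rad(-12))
movep([*V,.20],rot);movel([*V,.120],feed=.08)
print("pre",get_contact_force())
set_gripper(0.0);print("grip",get_gripper_width(),get_finger_force(),get_contact_force(),get_ee_pos())
z0=get_ee_pos()[2]
for i in range(1,24):
    movel([*V,.120+.001*i],feed=.02)
    f=get_contact_force();print(i,np.round(f,1),round(get_ee_pos()[2]-z0,4))
    if f[2]<-14:break
print(get_time_s())
E
```

```text
pre [-0.72617155 -0.728491    0.25739208]
grip 0.22808761732054533 58.68786029051989 [ 5.27134516 -1.24919771 -1.03682873] [ 0.61058839 -0.10177605  0.12081909]
1 [ 5.9 -1.  -1.5] 0.0007
2 [ 5.9 -0.9 -2.6] 0.0016
3 [ 8.  -0.7 -3.5] 0.0026
4 [ 6.3 -0.5 -3.1] 0.0036
5 [ 6.  -1.5 -2.7] 0.0046
6 [ 6.1 -1.  -3.4] 0.0056
7 [ 6.2 -0.7 -2.8] 0.0066
8 [ 5.  -0.5 -3.9] 0.0076
9 [ 7.8 -1.3 -3.5] 0.0086
10 [ 7.2 -0.2 -2.8] 0.0096
11 [ 6.9 -0.4 -3.1] 0.0106
12 [ 7.1 -1.4 -3.4] 0.0116
13 [ 5.8 -1.2 -3.8] 0.0126
14 [ 6.8 -1.3 -3.4] 0.0136
15 [ 7.2 -0.2 -3.4] 0.0146
16 [ 6.  -1.2 -3.3] 0.0156
17 [ 8.9 -1.8 -6. ] 0.016
18 [ 10.7  -2.2 -11.5] 0.0161
19 [ 13.2  -3.1 -16.1] 0.0162
13.3667
```

```bash
python3 - <<'E'
from h import *
set_gripper(1.0);e=get_ee_pos();movel([.609,-.1014,.24],feed=.2)
movep([.66,-.13,.33],down(np.deg2rad(-120)))
P,im=cloud("wrist");save('w5',im)
print(topdisc(P,np.array([.587,-.208]),.027,.142),topdisc(P,np.array([.6103,-.1016]),.010,.1435))
print(e,get_time_s(),get_contact_force())
for d in range(-120,130,30):
    q=ik([.588,-.2085,.13],down(np.deg2rad(d)));print(d,None if q is None else round(q[5],2))
E
```

```text
(array([ 0.58799311, -0.20877916]), np.float64(0.14233055402347977), 0.02721961960196495, np.int64(1683)) (array([ 0.61017993, -0.10200265]), np.float64(0.1434492282952103), 0.010106300935149193, np.int64(223))
[ 0.60897378 -0.10140706  0.13911197] 16.3667 [ 0.54765715  0.38037857 -0.25661185]
-120 1.56
-90 1.04
-60 0.51
-30 -0.01
0 -0.53
30 -1.06
60 -1.58
90 -2.1
120 -2.63
```

View pics/w5.png

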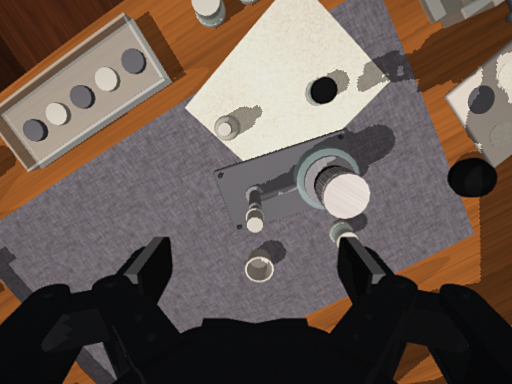

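The view from the other side shows the vent cap raised, with its top at 0.1434 m at about (254,222) px, and the collar at (342,195). Everything else is in place. Now I'll grip the collar, turn it under a light push and watch for the drop.

```bash
python3 - <<'E'
from h import *
C=np.array([.588,-.2088]);z=.130;ph=-95
movep([*C,.22],down(np.deg2rad(ph)));movel([*C,z],feed=.1);print("pre",get_contact_force().round(1))
set_gripper(0.0);print("grip",get_gripper_width(),get_ee_pos(),get_contact_force().round(1),get_time_s())
zc=z
while get_contact_force()[2]<5 and zc>z-.006:
    zc-=.0007;movel([*C,zc],feed=.02)
zz=get_ee_pos()[2];print("push",zc,zz,get_contact_force().round(1),get_time_s())
while ph<30:
    ph+=5;movep([*C,zc],down(np.deg2rad(ph)))
    e=get_ee_pos();f=get_contact_force();print(ph,e.round(4),f.round(1),get_ft_torque().round(2)[2],round(get_time_s(),2))
    if e[2]<zz-.0012 or f[2]<2 or abs(f[:2]).max()>25 or get_time_s()>40:break
E
```

```text
pre [-0.1  0.7 -0.1]
grip 0.6162022667732279 [ 0.5884979  -0.20902347  0.13094024] [-0.1  1.5  5.1] 18.475
push 0.13 0.13094023802983457 [-0.1  1.5  5.1] 18.475
-90 [ 0.5885 -0.2092  0.1308] [-0.4 -0.3  5.4] 0.01 18.73
-85 [ 0.5885 -0.2092  0.1307] [-0.1  0.   5.4] 0.07 18.98
-80 [ 0.5885 -0.2092  0.1308] [0.7 0.3 6.1] 0.06 19.23
-75 [ 0.5886 -0.2092  0.1308] [-0.  -0.4  5.9] 0.03 19.48
-70 [ 0.5885 -0.209   0.1308] [1.  0.1 5.9] 0.04 19.73
-65 [ 0.5881 -0.209   0.1298] [ 1.5 -0.6  1.5] 0.07 19.98
```

Signs of the drop at -65°: push now lost. Next I'll push down in steps.

```bash
python3 - <<'E'
from h import *
C=np.array([.588,-.2088]);zc=.130
while zc>.104:
    zc-=.0015;movel([*C,zc],feed=.03)
    e=get_ee_pos();f=get_contact_force();print(round(zc,4),e.round(4),f.round(1),get_ft_torque().round(2)[2],round(get_time_s(),2))
    if f[2]>20:break
E
```

```text
0.1285 [ 0.5884 -0.209   0.1294] [-0.6 -0.5  6.5] 0.16 20.23
0.127 [ 0.5885 -0.2092  0.1291] [-3.   0.6 12.1] 0.3 20.48
0.1255 [ 0.5887 -0.2093  0.1288] [-5.7  2.4 18.4] 0.47 20.73
0.124 [ 0.5888 -0.2094  0.1284] [-8.4  2.1 23.1] 0.55 20.98
```

Only caught on the edge (force rises at once). I'll back off and turn on a little.

```bash
python3 - <<'E'
from h import *
C=np.array([.588,-.2088]);zc=.1285;ph=-65
movel([*C,zc],feed=.03)
print(get_ee_pos().round(4),get_contact_force().round(1))
while ph<30:
    ph+=3;movep([*C,zc],down(np.deg2rad(ph)))
    e=get_ee_pos();f=get_contact_force();print(ph,e.round(4),f.round(1),get_ft_torque().round(2)[2],round(get_time_s(),2))
    if f[2]<2.5 or abs(f[:2]).max()>25 or abs(get_ft_torque()[2])>1.5 or get_time_s()>40:break
E
```

```text
[ 0.5884 -0.2092  0.1296] [-1.8  0.1  9.3]
-62 [ 0.5882 -0.2092  0.1282] [ 1.9 -2.8  0.7] 0.06 21.52
```

```bash
python3 - <<'E'
from h import *
C=np.array([.588,-.2088]);zc=.1285;ph=-59
movep([*C,zc],down(np.deg2rad(ph)));print(get_contact_force().round(1),get_ft_torque().round(2)[2],get_ee_pos().round(4))
while zc>.104:
    zc-=.0015;movel([*C,zc],feed=.03)
    e=get_ee_pos();f=get_contact_force();print(round(zc,4),e.round(4),f.round(1),get_ft_torque().round(2)[2],round(get_time_s(),2))
    if f[2]>22 or (f[2]>9 and e[2]>.122):break
E
```

```text
[ 0.7 -1.6 -1.2] -0.01 [ 0.5875 -0.2086  0.1276]
0.127 [ 0.5876 -0.2086  0.1263] [ 1.3 -2.3 -2.1] 0.04 22.02
0.1255 [ 0.5878 -0.2086  0.1251] [ 0.3 -1.2 -2.3] 0.03 22.27
0.124 [ 0.5879 -0.2086  0.1238] [ 0.9 -1.3 -1.3] -0.05 22.52
0.1225 [ 0.5879 -0.2087  0.1223] [ 0.3 -0.7 -2.6] -0.01 22.77
0.121 [ 0.5879 -0.2087  0.1208] [ 0.6 -0.1 -1.8] 0.01 23.02
0.1195 [ 0.5879 -0.2087  0.1194] [ 0.5  0.5 -0.7] 0.05 23.27
0.118 [ 0.588  -0.2088  0.1185] [-2.1  1.5  3.4] -0.01 23.52
0.1165 [ 0.5882 -0.2089  0.1169] [-1.2  0.5  4.9] 0.05 23.77
0.115 [ 0.5882 -0.2089  0.1154] [-1.9  2.   6.2] 0.03 24.02
0.1135 [ 0.5882 -0.2089  0.114 ] [-3.1  1.6  6.6] -0.01 24.27
0.112 [ 0.5882 -0.2089  0.1127] [-3.1  1.1  7.4] 0.02 24.52
0.1105 [ 0.5883 -0.2089  0.1123] [-5.   2.4 12.6] -0.04 24.77
0.109 [ 0.5883 -0.2089  0.1122] [-10.4   4.9  20.9] -0.03 25.02
0.1075 [ 0.5883 -0.2089  0.1122] [-12.9   5.7  29.2] -0.04 25.27
```

The collar met the seal ring at 0.119 m and the hard stop at 0.1122 m, 7 mm of travel. I'll ease the push a little, check the vent and hand in.

```bash
python3 - <<'E'
from h import *
movel([.588,-.2088,.109],feed=.03);sleep(.5)
print(get_ee_pos().round(4),get_contact_force().round(1),get_finger_force())
P,im=cloud("wrist");m=(np.hypot(P[:,0]-.6102,P[:,1]+.102)<.009);print("vent",m.sum(),np.percentile(P[m,2],[50,90]) if m.any() else 0)
P,im=cloud("scene");m=(np.hypot(P[:,0]-.6102,P[:,1]+.102)<.014);print("vent",m.sum(),P[m,2].max() if m.any() else 0)
save('end',im[120:270,130:290].repeat(3,0).repeat(3,1))
E
```

```text
[ 0.5884 -0.2089  0.1122] [-9.4  5.1 20.5] 65.56653577834368
vent 3596 [0.10109493 0.14369402]
vent 146 0.14523038268093447
```

View pics/end.png

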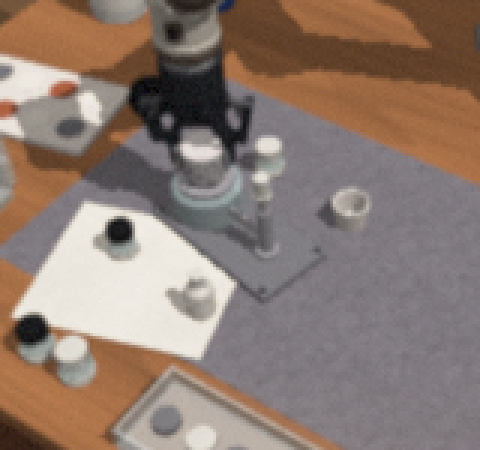

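The picture shows the collar seated in the gripper at about (200,160) px, the vent cap up at (262,185), and the bystanders where they were.

```bash
python3 -c "
from bench import *
print(close_job())"
```

```text
the job is handed in; nothing more can be done
None
```

The job is handed in: the vent cap is up at its stop, and the filter cap is over its pins and held fully home by the gripper with about 20 N; the bystanders look undisturbed in the last picture.

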